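# Seat a column frit, then index the dial to the next fitting and hold it

## Task

Pick up the orange-faced mallet, raise it over the sprung punch and strike the brass cap so that the white frit in the column end fitting below is driven fully home, keeping the fingers off the punch, then set the mallet down gently on the bench clear of the fixture. Next turn the black knob of the indexing dial clockwise (seen from above), counting the clicks, to the third stop and not past it, so that the next fitting stands under the punch, and finish while still gripping the knob and holding the dial on that stop for the next blow. Leave the bottle, timer and column alone.

Things in the scene. Friction and masses are not known exactly. Their poses are not given: they have to be found in the camera images.
- fixture: grey frit-seating fixture fixed to the bench. Origin: dial's vertical axis at the bench; z up, x from the axis toward the punch. Base 16 mm high, x -105 to 140 mm, y -142 to 102 mm. Behind the punch a pillar (x 105 to 135, y +-23 mm) carries it in an arm 34 mm wide (x from 63 mm, top at 64 mm). A spring-plunger block, 41 mm high, stands beside the dial at y -103 to -135 mm.
- dial (a joint): turn of the dark blue-grey metal dial (190 mm across, top at 30 mm, 18 rim notches), rad; 0 at the start stop, + clockwise from above. A spring ball clicks into a notch every 20 degrees (0.349 rad) and pulls the dial into the nearest; leaving a notch takes about 0.3 N m. Stops: 0.349, 0.698, 1.047 (third), and more beyond. Six hexagonal steel fittings stand on it 60 degrees apart.
- knob_grip (a point): centre of the round black fluted hand knob on top of the dial's spindle, on the dial axis, 110 mm above the bench: where to grip it from above, at any angle. The knob is one piece with the dial, 44 mm in diameter and 36 mm high, from 88 to 124 mm above the bench.
- punch_cap (a point): centre of the top of the punch's round brass cap (26 mm in diameter, 10 mm thick), 86 mm above the bench when up, 70 mm from the dial axis; it moves with the punch
- punch (a joint): how far the sprung punch is pushed down, m: 0 up, 0.008 when the frit is home (it then stops hard). The spring takes 2 N to start and 5 N at the bottom and lifts it again; it meets the frit after 5 mm and pushing the frit in takes 5 N more.
- frit (a joint): how far the white frit (8 mm in diameter) in the fitting under the punch is pushed in, m: 0 stands 3 mm proud, 0.003 fully home (flush); it stays where it is pushed
- mallet: small block mallet, 0.26 kg, steel head 46 x 42 mm, 64 mm tall, orange faces at top and bottom, standing on one face. Origin: centre of the bottom face, z up. Wooden handle level along +x, axis 32 mm above the bottom face, 23 to 155 mm from the head's centre, 18 mm wide, 26 mm high. Mass centre about 10 mm from the head's centre toward the handle.
- mallet_grip (a point): point on the middle of the mallet's handle, 56 mm from the head's centre and 32 mm above the bottom face: a good place to grip it across its 18 mm width
- column_b: bystander: steel separation column lying down, 15 x 124 x 17 mm, red and black end plugs
- rinse_bottle: bystander: white plastic bottle with cap, 60 mm in diameter, 125 mm high, origin under its centre
- timer: bystander: white bench timer, 58 x 68 x 18 mm
Things that resemble listed ones, but are neither listed nor needed, are in the scene too. There is more than one size of the mallet; the one meant has the size given above.

How it is judged:
By the outcome, as a careful person would: the job done as asked, in the order asked, and still so for the second after the job is handed in, while the arm keeps its last pose, push and grip.
It also fails if it takes over 58 s, if anything falls off the work surface, if the arm or the gripper's body presses on something with over 40 N, if the wrist force passes 120 N, or if a joint passes its speed limit or range.

## Robot

A 6-joint arm with a two-finger parallel gripper is mounted at the origin on a cart in front of the work surface, level with it; the furniture and walls round the work are solid. World frame = base frame: x ahead of the robot, y to its left, z up, the work surface at z = 0. Lengths are in m, angles in rad, forces in N, time in s.
With the tool pointing down it reaches from about 0.35 to 0.975 m from the base axis. Payload 4.9 kg.
Tool frame: the origin (TCP) lies between the finger pads, 19 mm behind the fingertips; this is the grasp point; x points along the fingers, y is the direction in which the jaws open and shut, and the axes are right-handed (so a half turn about x gives the same grasp; the last joint's range is limited). The gripper opens to 85 mm and grips with 20 to 120 N. Pads are 22 mm wide; open, the fingers measure 114 mm over their backs; the gripper's body (76 mm by 85 mm) begins 54 mm behind the grasp point. The pads swing forward as they close: fully open they stand 13 mm farther back than shut.
Start: joints at [-1.436, 0.053, 1.613, -0, 1.476, -0.119], TCP at [0.157, -0.605, 0.25] pointing down, gripper open.
Joint ranges: [-3.01, 3.01], [-1.01, 2.22], [0.06, 2.58], [-1.02, 4.17], [0.09, 2.62], [-3.14, 3.14]. Speed limits (rad/s): [2.57, 2.57, 3.14, 3.14, 3.14, 3.14].

## Interface

Orientations are given as a unit quaternion [w, x, y, z].
In Python, from plant import status, viewer, manip gives the robot as it stands.
- The arm moves only by the tool drive_tool, never from a script. Its argument "plan" is a list of rows, each a list of 4 numbers: the shift along the tool's x, y, z in m, then the turn about the tool's x in units of 8 degrees (1.0 is 8 degrees). A call has 1 to 12 rows; each row is the pose to reach, as a shift and turn from the pose commanded when the call began, along the tool's axes at that moment; what a row does not reach only later rows make up. A row lasts 1/10 s, in which the tool goes at most 50 mm and 8.59 degrees, less where a joint would pass 70% of its speed; a pose out of reach is approached as far as the arm can. A call with a gripper value outside its range is refused whole. "fingers" is the finger opening in m, from 0 to 0.0854, set as the call begins (left out, the last holds). The fingers move at their own pace and stop on an object; the grip force is fixed at half the most. Time passes only in rows, so rows that repeat a pose let the fingers close. It gives the time, the measured TCP pose, the force and the opening at its end, in the units of the state.
- status.state(): the state, without advancing time (a new reading comes with each control period).
- viewer.grab_frame(name): name is "scene" or "side" or "wrist"; returns the picture (420x560x3 uint8, blue, green, red); there is no depth.
- viewer.calibration(name): a dict with "vfov" (degrees; the focal length in pixels is half the picture's height over the tangent of half this angle, whatever the lens; pixels are square), "cx", "cy" (the principal point, pixels), "k1" (the pictures are not rectified: a ray, as slopes to the right and down, at radius r is drawn at 1 + k1 r^2 times it, then the intrinsics apply), "rvec" (rotation vector, rad) and "tvec" (3), from world to camera coordinates, as OpenCV has them. Camera axes: x right, y down, z forward; pixel columns grow to the right and rows downward; lengths in m; the calibration is good to about 2 mm. A picture is of the moment at which its call begins: read the wrist's pose just before it. calibration takes no time and is no camera call; for the wrist camera it gives the pose at the moment of the call.
- manip.job_done(): hands the job in, once; it reports no verdict.
The state is a dict: "time": time; "joint_pos": joint angles; "joint_vel": joint speeds; "joint_efforts": joint torques, N m; "tool_pos": TCP position; "tool_rot": TCP orientation; "contact_force": force on the tool from outside, world axes, zero at the start; "ft_torque": the same for the moment, N m; "gripper_width": opening from 0.0 (shut) to 1.0 (fully open).
Only numpy, scipy, OpenCV 4.12 (cv2) and the standard library are available. Lean on these libraries where they do the work, as an engineer would, in place of code of your own. Each camera call takes 0.05 s, during which the arm holds its last target. There are 200 camera calls.

## Working session

There is one attempt and no reset: what is moved stays moved. The work goes in short steps, Python scripts to look and compute and a tool call to move; the robot and the scene stay as the last step left them, time stands still between calls to the robot, and variables do not carry over. Pictures are saved under pics/ and viewed, about 8 in all and at most 12, crops included, and the job is handed in when it is done.

Besides the shell and the picture viewer there is one more tool, called after "Request:" by a JSON object that holds its "op" and its "data". drive_tool: Moves the arm, as the interface text tells. Its arguments: {"type":"object","properties":{"plan":{"type":"array","items":{"type":"array","items":{"type":"number"}}},"fingers":{"type":"number"}},"required":["plan"]}

```bash
mkdir -p pics; ls; cat > h.py <<'E'
import numpy as np,cv2
from plant import status,viewer,manip
from scipy.spatial.transform import Rotation as R
def cal(n):
    c=viewer.calibration(n); f=210/np.tan(np.radians(c['vfov'])/2)
    return dict(f=f,cx=c['cx'],cy=c['cy'],k1=c['k1'],R=R.from_rotvec(np.ravel(c['rvec'])).as_matrix(),t=np.ravel(c['tvec']))
def ray(c,u,v):
    d=np.array([(u-c['cx'])/c['f'],(v-c['cy'])/c['f']]); s=d.copy()
    for _ in range(20): s=d/(1+c['k1']*(s@s))
    return -c['R'].T@c['t'], c['R'].T@np.array([s[0],s[1],1])
def onz(c,u,v,z):
    o,d=ray(c,u,v); return o+d*(z-o[2])/d[2]
def proj(c,P):
    p=c['R']@np.asarray(P,float)+c['t']; s=p[:2]/p[2]; s=s*(1+c['k1']*(s@s)); return s*c['f']+[c['cx'],c['cy']]
def toT(q,v): # world vec -> tool axes
    return R.from_quat([q[1],q[2],q[3],q[0]]).inv().apply(v)
E
python3 - <<'E'
from h import *
a=viewer.grab_frame('scene');b=viewer.grab_frame('side')
cv2.imwrite('pics/scene0.png',a);cv2.imwrite('pics/side0.png',b)
s=status.state();print(s)
for n in('scene','side','wrist'):
    c=cal(n);print(n,c['f'],c['k1'],-c['R'].T@c['t'])
E
```

```text
pics
{'time': 0.1, 'joint_pos': array([-1.43599719e+00,  5.33350914e-02,  1.61417684e+00, -2.42194339e-05,
        1.47598911e+00, -1.19008177e-01]), 'joint_vel': array([-0.00047839, -0.0010765 , -0.00383263, -0.0015267 , -0.00015219,
       -0.0010869 ]), 'joint_efforts': array([-3.25058090e-05, -3.94903135e+01, -3.71362281e+01, -9.03575506e-05,
        3.91333466e-03, -1.38245281e-05]), 'tool_pos': array([ 0.15684889, -0.60444629,  0.24884645]), 'tool_rot': array([-0.08881991, -0.70140633, -0.09016918,  0.70143403]), 'contact_force': array([-0.1955209 , -0.5262041 ,  0.09015384]), 'ft_torque': array([ 0.03531475,  0.01425027, -0.00223604]), 'gripper_width': 1.0032469191994167}
scene 535.4240365036842 -0.1971485097436668 [-0.70861158 -0.75854121  0.7174477 ]
side 386.39107216761136 0.0180599581452424 [ 0.49262273 -0.86317784  0.60716098]
wrist 302.02829467739764 -0.03046995753494955 [ 0.22939843 -0.58591848  0.37133293]
```

View pics/scene0.png

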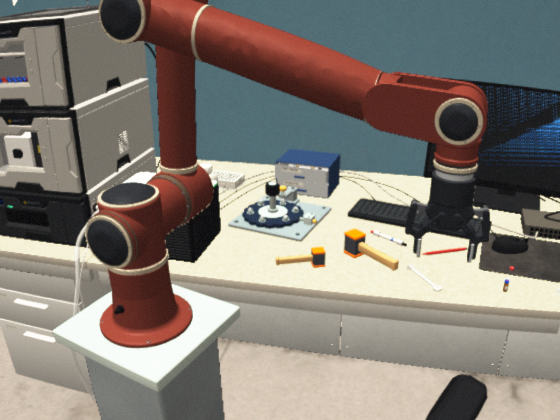

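View pics/side0.png

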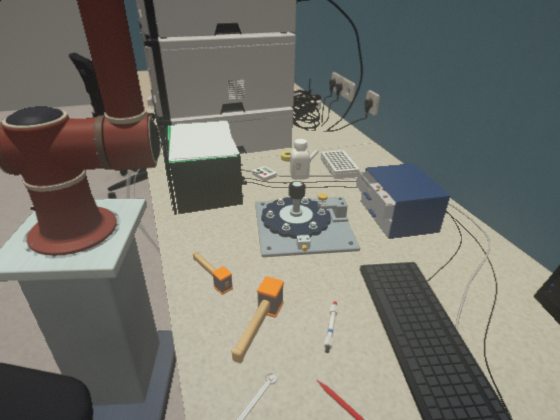

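The scene picture shows the fixture at (280,215). There are two mallets, with heads at (318,257) and (355,243). The side picture shows the fixture at (300,215), with its punch on the right at (325,200), and the mallet heads at (223,279) and (270,295). The mallet candidates are the small head at side (223,279) and the large one at side (270,295). I'll measure both.

```bash
python3 - <<'E'
from h import *
b=cv2.imread('pics/side0.png');c=cal('side')
hsv=cv2.cvtColor(b,cv2.COLOR_BGR2HSV)
m=cv2.inRange(hsv,(4,200,150),(16,255,255))
n,l,st,ce=cv2.connectedComponentsWithStats(m)
for i in range(1,n):
    if st[i,4]>30:
        pts=np.argwhere(l==i)[:,::-1].astype(np.float32)
        print(st[i],ce[i])
        for z in(.064,.048,.085):
            P=np.array([onz(c,u,v,z)[:2] for u,v in pts],np.float32)
            r=cv2.minAreaRect(P*1000);print('  z',z,[np.round(x,1) for x in r])
# knob, handles
for nm,uv,z in [('smallhandle_end',(196,257),.032),('bighandle_end',(238,352),.032),('knobtop',(297,186),.124)]:
    print(nm,onz(c,*uv,z))
crop=b[150:360,180:380];cv2.imwrite('pics/crop1.png',cv2.resize(crop,None,fx=2.85,fy=2.85,interpolation=cv2.INTER_CUBIC)[:600])
E
```

```text
smallhandle_end [ 0.34758773 -0.16860604  0.032     ]
bighandle_end [ 0.45240278 -0.42773725  0.032     ]
knobtop [ 0.59164008 -0.0091408   0.124     ]
```

View pics/crop1.png

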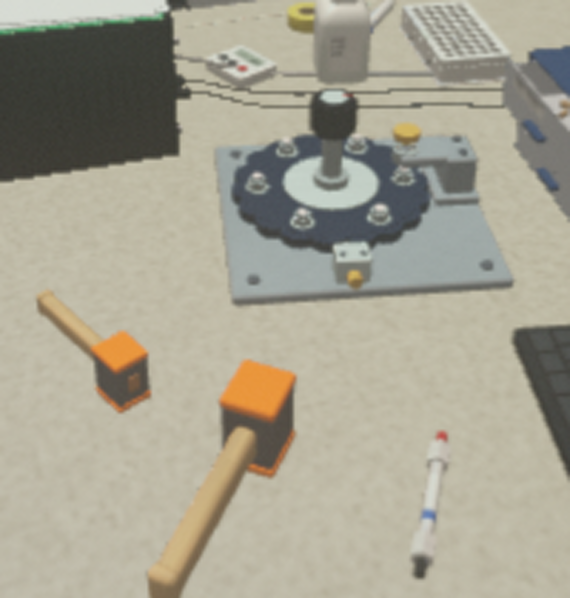

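```bash
python3 - <<'E'
from h import *
c=cal('side');S=lambda p:(180+p[0]/2.85,150+p[1]/2.85)
for nm,q,z,e in [('big',[(248,362),(296,377),(273,418),(223,400)],.064,(165,575)),('small',[(122,332),(148,354),(124,372),(95,352)],.050,(45,300)),('smallz64',[(122,332),(148,354),(124,372),(95,352)],.064,(45,300))]:
    P=np.array([onz(c,*S(p),z) for p in q]);print(nm,P.mean(0).round(4),np.linalg.norm(np.roll(P,-1,0)-P,axis=1).round(4))
    E=onz(c,*S(e),z/2+.013);print('end',E.round(3),np.linalg.norm((E-P.mean(0))[:2]),np.degrees(np.arctan2(*(E-P.mean(0))[1::-1])))
K=onz(c,*S((334,98)),.124);C=onz(c,*S((406,130)),.086);print(K,C,np.linalg.norm((C-K)[:2]),np.degrees(np.arctan2(*(C-K)[1::-1])))
# base corners at z=.016: 
for p in [(218,147),(463,135),(512,281),(235,297)]: print(onz(c,*S(p),.016).round(4))
print('col',onz(c,*S((442,435)),.0085),onz(c,*S((420,570)),.0085),'bottle',onz(c,*S((342,80)),0),'timer',onz(c,*S((240,65)),.018))
b=cv2.imread('pics/side0.png');print(cv2.cvtColor(b,cv2.COLOR_BGR2HSV)[285,271])
E
```

```text
big [ 0.5149 -0.3035  0.064 ] [0.0371 0.0425 0.038  0.0411]
end [ 0.453 -0.437  0.045] 0.14716731426327065 -114.80267531120374
small [ 0.4152 -0.247   0.05  ] [0.0326 0.0246 0.0317 0.0282]
end [ 0.348 -0.17   0.038] 0.10252200613338312 131.0830504014506
smallz64 [ 0.4172 -0.2624  0.064 ] [0.0318 0.0239 0.0309 0.0274]
end [ 0.35  -0.178  0.045] 0.10796386824152676 128.7226234953179
[ 0.59293135 -0.00076492  0.124     ] [0.66169432 0.0043208  0.086     ] 0.06895078804336006 4.2299052508255635
[0.4872 0.0939 0.016 ]
[0.7424 0.1086 0.016 ]
[ 0.7373 -0.1333  0.016 ]
[ 0.5    -0.1454  0.016 ]
col [ 0.64777083 -0.29900315  0.0085    ] [ 0.61305139 -0.41290127  0.0085    ] bottle [0.63206623 0.26303321 0.        ] timer [0.51371357 0.26996997 0.018     ]
[ 16 190 233]
```

The head at side (270,295) measures about 40 mm square with a handle of about 150 mm, and the other is about 30 x 25 mm. The large mallet is the one meant. The crop shows the knob top at (334,98) and the brass cap at (406,130).

```bash
cat >> h.py <<'E'
def go(P,yaw=None,s=None):
    """shift in tool axes to world P; turn units so jaw axis (mod 180) is at yaw deg"""
    s=s or status.state(); q=s['tool_rot']; Rm=R.from_quat([q[1],q[2],q[3],q[0]]).as_matrix()
    y=np.degrees(np.arctan2(Rm[1,1],Rm[0,1])); out=(Rm.T@(np.array(P)-s['tool_pos'])).round(4)
    print('tool x',Rm[:,0].round(4),'jaw yaw',round(y,2),'shift',out)
    if yaw is not None:
        d=(y-yaw+90)%180-90; print('turn units',round(d/8,3),'j6',s['joint_pos'][5])
E
python3 - <<'E'
from h import *
go((.500,-.34,.20),-25)
E
```

```text
tool x [-3.0e-04  1.9e-03 -1.0e+00] jaw yaw -75.46 shift [ 0.0492 -0.1697 -0.3985]
turn units -6.307 j6 -0.11900817701421147
```

Request:
{"op": "drive_tool", "data": {"plan": [[0.01,-0.02,-0.04,-0.6],[0.01,-0.04,-0.08,-1.2],[0.02,-0.055,-0.12,-1.9],[0.02,-0.07,-0.16,-2.5],[0.03,-0.085,-0.2,-3.2],[0.03,-0.1,-0.24,-3.8],[0.04,-0.12,-0.28,-4.4],[0.04,-0.135,-0.32,-5.0],[0.049,-0.155,-0.36,-5.7],[0.049,-0.17,-0.398,-6.3],[0.049,-0.17,-0.398,-6.3],[0.049,-0.17,-0.398,-6.3]]}}

```text
time: 1.3
tool_pos: [0.4997, -0.3398, 0.2004]
tool_rot: [-0.38, -0.596, -0.38, 0.597]
contact_force: [0.3, -0.2, 0.1]
gripper_width: 1.0
```

```bash
python3 - <<'E'
from h import *
s=status.state();c=cal('wrist');a=viewer.grab_frame('wrist');cv2.imwrite('pics/w1.png',a)
np.save('w1.npy',c,allow_pickle=True)
print(s['time'],s['tool_pos']);go((.491,-.354,.032),-25,s)
E
```

```text
1.3 [ 0.49965665 -0.33979478  0.20040262]
tool x [-1.2e-03  3.0e-04 -1.0e+00] jaw yaw -24.99 shift [ 0.1684 -0.0016  0.0165]
turn units 0.002 j6 -0.2838738332908586
```

View pics/w1.png

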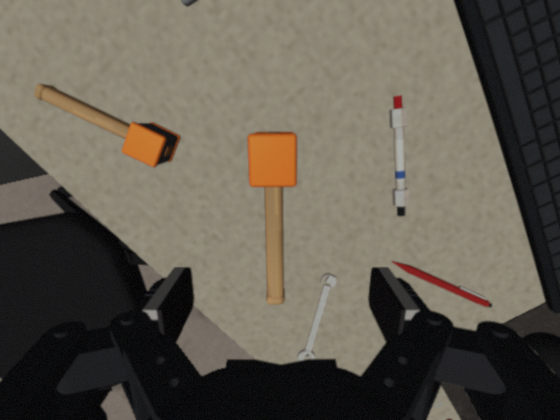

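The wrist view shows the wanted mallet upright, with its head at (272,160) and its handle running to (276,303). The small mallet is at (150,143), and the column's red and black plugs are at (398,102) and (401,211).

```bash
python3 - <<'E'
from h import *
a=cv2.imread('pics/w1.png');c=np.load('w1.npy',allow_pickle=True).item()
h=cv2.cvtColor(a,cv2.COLOR_BGR2HSV)
m=cv2.inRange(h,(5,180,170),(18,255,255));m[:,:230]=0;m[:,320:]=0;m[193:]=0
pts=np.argwhere(m)[:,::-1]
P=np.array([onz(c,u,v,.064)[:2] for u,v in pts],np.float32)*1000
r=cv2.minAreaRect(P);print(r);H=np.array(r[0])/1000
w=cv2.inRange(h,(8,60,100),(25,200,255));w[:,:255]=0;w[:,300:]=0
C=[]
for v in range(200,290,5):
    x=np.where(w[v])[0]
    C.append(onz(c,x.mean(),v,.045)[:2])
    if v%30==20:print(v,x.min(),x.max())
C=np.array(C);l=cv2.fitLine(C.astype(np.float32),cv2.DIST_L2,0,0,0).ravel();d=l[:2]*np.sign(l[:2]@(C[-1]-C[0]))
ang=np.degrees(np.arctan2(d[1],d[0]));print('head',H,'handle ang',ang,'lat off head vs line',np.cross(d,H-l[2:]))
v=np.where(w[:,275])[0].max();print('end dist',np.linalg.norm(onz(c,275,v,.032)[:2]-H))
G=l[2:]+d*(d@(H-l[2:])+.052);print('grip',G);go((*G,.032),ang+90)
E
```

```text
((511.6078186035156, -296.80035400390625), (42.444725036621094, 38.61500930786133), 65.3521499633789)
200 264 282
230 265 282
260 266 283
head [ 0.51160782 -0.29680035] handle ang -114.34548969978998 lat off head vs line -0.00018571537805095115
end dist 0.16139113833370264
grip [ 0.49034065 -0.34425288]
tool x [-1.e-03  1.e-04 -1.e+00] jaw yaw -25.07 shift [ 0.1686 -0.0062  0.007 ]
turn units -0.091 j6 -0.2838779905008858<stdin>:15: DeprecationWarning: Arrays of 2-dimensional vectors are deprecated. Use arrays of 3-dimensional vectors instead. (deprecated in NumPy 2.0)
```

Request:
{"op": "drive_tool", "data": {"plan": [[0.03,-0.006,0.007,-0.09],[0.07,-0.006,0.007,-0.09],[0.1,-0.006,0.007,-0.09],[0.13,-0.006,0.007,-0.09],[0.15,-0.006,0.007,-0.09],[0.16,-0.006,0.007,-0.09],[0.168,-0.006,0.007,-0.09],[0.168,-0.006,0.007,-0.09]]}}

```text
time: 2.15
tool_pos: [0.4905, -0.3447, 0.0327]
tool_rot: [-0.383, -0.594, -0.383, 0.594]
contact_force: [0.0, 0.3, 0.9]
gripper_width: 0.999
```

Request:
{"op": "drive_tool", "data": {"plan": [[0,0,0,0],[0,0,0,0],[0,0,0,0],[0,0,0,0],[0,0,0,0],[0,0,0,0],[0,0,0,0],[0,0,0,0]], "fingers": 0.0}}

```text
time: 2.95
tool_pos: [0.4913, -0.3444, 0.0335]
tool_rot: [0.383, 0.594, 0.383, -0.594]
contact_force: [-1.8, 1.6, 5.4]
gripper_width: 0.201
```

Request:
{"op": "drive_tool", "data": {"plan": [[-0.005,0,0,0],[-0.02,0,0,0],[-0.05,0,0,0],[-0.08,0,0,0],[-0.12,0,0,0],[-0.15,0,0,0],[-0.15,0,0,0],[-0.15,0,0,0]]}}

```text
time: 3.75
tool_pos: [0.4912, -0.3444, 0.1837]
tool_rot: [0.384, 0.594, 0.383, -0.594]
contact_force: [-0.3, 0.1, -2.2]
gripper_width: 0.198
```

```bash
python3 - <<'E'
from h import *
s=status.state();print(s['time'],s['tool_pos'],s['contact_force'],s['ft_torque'],s['gripper_width'])
# go to over-cap hover, 56mm->52mm from head; est cap
K=np.array([.595,0]);th=np.radians(3.2);C=K+.07*np.array([np.cos(th),np.sin(th)]);d=np.array([np.cos(np.radians(-114.3)),np.sin(np.radians(-114.3))])
print(C);go((*(C+.052*d),.18),-24.3)
a=viewer.grab_frame('side');cv2.imwrite('pics/side2.png',cv2.resize(a[150:360,180:400],None,fx=2.7,fy=2.7,interpolation=cv2.INTER_CUBIC))
E
```

```text
3.75 [ 0.49117431 -0.34439851  0.18368299] [-0.30702081  0.13485473 -2.21639142] [-0.07711752  0.03893091  0.0452362 ] 0.19834407982366625
[0.66489085 0.00390751]
tool x [ 0.001  -0.0011 -1.    ] jaw yaw -24.34 shift [ 0.0035  0.0148 -0.3369]
turn units -0.005 j6 -0.31064661150078016
```

View pics/side2.png

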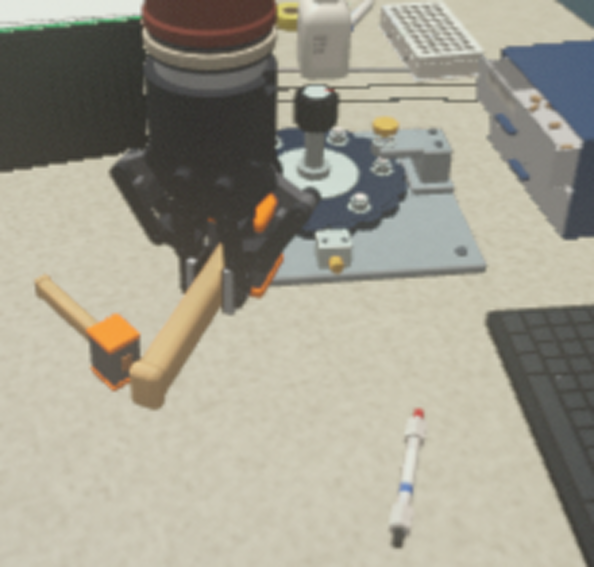

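The mallet is held level and clear of the bench. In this crop the cap is at (385,126) and the knob at (316,95). I'll move to a viewpoint near the fixture.

```bash
python3 - <<'E'
from h import *
go((.54,-.11,.24),-24.3)
E
```

```text
tool x [-0.0015  0.0012 -1.    ] jaw yaw -24.34 shift [-0.058  -0.0513 -0.2334]
turn units -0.005 j6 -0.31066527996767573
```

Request:
{"op": "drive_tool", "data": {"plan": [[-0.01,-0.01,-0.03,0],[-0.02,-0.02,-0.07,0],[-0.03,-0.03,-0.11,0],[-0.04,-0.04,-0.15,0],[-0.05,-0.05,-0.19,0],[-0.056,-0.051,-0.215,0],[-0.056,-0.051,-0.233,0],[-0.056,-0.051,-0.233,0],[-0.056,-0.051,-0.233,0]]}}

```text
time: 4.7
tool_pos: [0.5396, -0.1107, 0.2366]
tool_rot: [-0.383, -0.593, -0.385, 0.595]
contact_force: [0.7, -0.3, -3.4]
gripper_width: 0.197
```

```bash
python3 - <<'E'
from h import *
c=cal('wrist');a=viewer.grab_frame('wrist');cv2.imwrite('pics/w2.png',a)
np.save('w2.npy',c,allow_pickle=True)
E
```

```text
(no output)
```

View pics/w2.png

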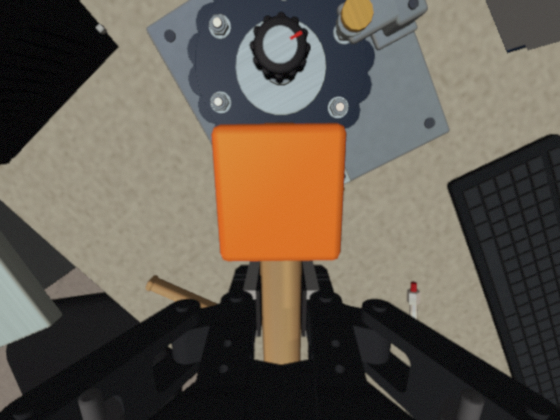

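The wrist view shows the cap at (357,15), the knob at (281,47) with its red pointer, and the held head at (280,192).

```bash
python3 - <<'E'
from h import *
a=cv2.imread('pics/w2.png');c=np.load('w2.npy',allow_pickle=True).item();h=cv2.cvtColor(a,cv2.COLOR_BGR2HSV)
m=cv2.inRange(h,(14,120,100),(30,255,255));m[40:]=0;m[:,:330]=0;m[:,385:]=0
cn=max(cv2.findContours(m,0,2)[0],key=cv2.contourArea);(u,v),r=cv2.minEnclosingCircle(cn);print('cap px',u,v,r)
C=onz(c,u,v,.086);print('cap',C,'diam',np.linalg.norm(onz(c,u+r,v,.086)-onz(c,u-r,v,.086)))
k=cv2.inRange(h,(0,0,0),(179,255,45));k[100:]=0;k[:,:240]=0;k[:,320:]=0
cn=max(cv2.findContours(k,0,2)[0],key=cv2.contourArea);(ku,kv),kr=cv2.minEnclosingCircle(cn);print(ku,kv,kr)
for z in(.124,.118):
    K=onz(c,ku,kv,z);print('knob',z,K,'diam',np.linalg.norm(onz(c,ku+kr,kv,z)-onz(c,ku-kr,kv,z)),np.linalg.norm((C-K)[:2]),np.degrees(np.arctan2(*(C-K)[1::-1])))
o=cv2.inRange(h,(5,180,120),(18,255,255));o[:110]=0
P0=np.argwhere(o)[:,::-1];s=status.state()
q=cv2.minAreaRect(P0.astype(np.float32));print(q)
for z in(.2366+.031,):
    P=np.array([onz(c,*p,z)[:2] for p in P0[::5]],np.float32)*1000;rr=cv2.minAreaRect(P);print('head',rr,s['tool_pos'])
    Hd=np.array(rr[0])/1000-s['tool_pos'][:2];print('head rel TCP',Hd,np.linalg.norm(Hd))
for p in[(222,128),(342,128),(339,257),(224,257)]:print(onz(c,*p,.2676).round(4))
E
```

```text
cap px 357.0 13.034482955932617 17.055824279785156
cap [0.66046612 0.00925713 0.086     ] diam 0.02718796482031528
280.5 47.5 35.531776428222656
knob 0.124 [0.59143366 0.00376057 0.124     ] diam 0.049858658606440204 0.06925093694297409 4.55245298199235
knob 0.118 [0.59194616 0.00495667 0.118     ] diam 0.051132053614550706 0.06865477707837123 3.5912964031075236
((278.5, 192.0), (133.0, 136.0), 0.0)
head ((561.5391845703125, -62.720481872558594), (43.33607482910156, 39.070072174072266), 66.1530990600586) [ 0.53965723 -0.11122069  0.23693429]
head rel TCP [0.02188195 0.0485002 ] 0.05320798446369997
[ 0.5549 -0.0372  0.2676]
[ 0.5868 -0.0516  0.2676]
[ 0.5711 -0.0896  0.2676]
[ 0.5364 -0.0739  0.2676]
```

```bash
python3 - <<'E'
from h import *
go((.639,-.0415,.16),-24.3)
E
```

```text
tool x [-3.5e-03  7.0e-04 -1.0e+00] jaw yaw -24.35 shift [ 0.0766  0.062  -0.1045]
turn units -0.007 j6 0.0870503683307689
```

Request:
{"op": "drive_tool", "data": {"plan": [[0.0,0.02,-0.03,0],[0.0,0.04,-0.06,0],[0.0,0.05,-0.09,0],[0.0,0.062,-0.104,0],[0.02,0.062,-0.104,0],[0.05,0.062,-0.104,0],[0.07,0.062,-0.104,0],[0.076,0.062,-0.104,0],[0.076,0.062,-0.104,0]]}}

```text
time: 5.65
tool_pos: [0.6389, -0.0426, 0.1611]
tool_rot: [-0.382, -0.593, -0.384, 0.595]
contact_force: [0.6, -0.1, -1.5]
gripper_width: 0.199
```

```bash
python3 - <<'E'
from h import *
go((.639,-.0415,.1115))
for n in('side','scene'):
    c=cal(n);a=viewer.grab_frame(n);cv2.imwrite(f'pics/{n}3.png',a)
    print(n,proj(c,(.661,.007,.086)).round())
a=cv2.imread('pics/side3.png')[140:270,230:410];b=cv2.imread('pics/scene3.png')[150:250,220:360]
x=cv2.resize(a,(400,289),interpolation=2);y=cv2.resize(b,(400,286),interpolation=2)
cv2.imwrite('pics/v3.png',np.vstack([x,y]))
E
```

```text
tool x [-3.6e-03  5.0e-04 -1.0e+00] jaw yaw -24.41 shift [ 0.0496 -0.0002 -0.0011]
side [322. 195.]
scene [283. 186.]
```

View pics/v3.png

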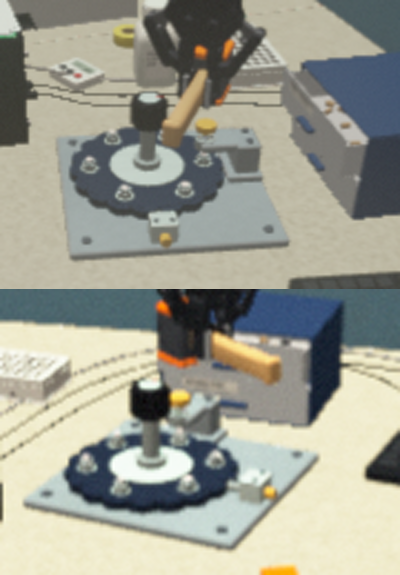

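The crop shows the bottom orange band over the cap: scene at (178,355) against cap (180,397). The side view is partly hidden by the handle, so I'll check that numerically.

```bash
python3 - <<'E'
from h import *
c=cal('side');s=status.state()
# predicted bottom-face corners, in crop px
hd=s['tool_pos'][:2]+np.array([.0219,.0485]);ang=np.radians(65.7);e=np.array([np.cos(ang),np.sin(ang)]);f=np.array([-e[1],e[0]])
for n,off,sc in(('side',(230,140),2.222),('scene',(220,150),2.857)):
    c=cal(n)
    for z in(.128,.19):print(n,z,[((proj(c,(*(hd+i*.021*e+j*.023*f),z))-off)*sc).round().tolist() for i,j in((-1,-1),(-1,1),(1,1),(1,-1))])
    print('cap',((proj(c,(.661,.007,.086))-off)*sc).round())
E
```

```text
side 0.128 [[223.0, 104.0], [184.0, 96.0], [194.0, 80.0], [232.0, 87.0]]
side 0.19 [[228.0, 54.0], [188.0, 47.0], [198.0, 33.0], [237.0, 39.0]]
cap [205. 122.]
scene 0.128 [[209.0, 69.0], [176.0, 78.0], [153.0, 67.0], [186.0, 58.0]]
scene 0.19 [[209.0, 15.0], [175.0, 23.0], [152.0, 13.0], [186.0, 5.0]]
cap [180. 104.]
```

Request:
{"op": "drive_tool", "data": {"plan": [[0.015,0,-0.001,0],[0.035,0,-0.001,0],[0.053,0,-0.001,0],[0.053,0,-0.001,0]]}}

```text
time: 6.15
tool_pos: [0.6408, -0.0415, 0.1094]
tool_rot: [0.384, 0.594, 0.383, -0.594]
contact_force: [-1.2, -1.9, 1.7]
gripper_width: 0.201
```

```bash
python3 - <<'E'
from h import *
s=status.state();print(s['tool_pos'],s['contact_force'],s['ft_torque']);go((.639,-.0415,.1115))
E
```

```text
[ 0.64077835 -0.04151212  0.10936621] [-1.18430701 -1.85692056  1.70247537] [-3.08637938e-01  2.00194677e-01  2.61618641e-04]
tool x [ 7.e-04 -1.e-03 -1.e+00] jaw yaw -24.36 shift [-0.0021 -0.0016  0.0007]
```

Request:
{"op": "drive_tool", "data": {"plan": [[0.002,0,0,0],[0.004,0,0,0],[0.004,0,0,0]]}}

```text
time: 6.45
tool_pos: [0.6411, -0.0415, 0.1082]
tool_rot: [0.384, 0.594, 0.383, -0.594]
contact_force: [-4.6, -3.1, 7.3]
gripper_width: 0.2
```

```bash
python3 - <<'E'
from h import *
s=status.state();print(s['tool_pos'],s['contact_force'],s['ft_torque'])
for n in('side','scene'):
    c=cal(n);a=viewer.grab_frame(n);cv2.imwrite(f'pics/{n}4.png',a)
a=cv2.imread('pics/side4.png')[150:230,280:380];b=cv2.imread('pics/scene4.png')[150:220,250:340]
x=cv2.resize(a,(500,400),interpolation=2);y=cv2.resize(b,(250,194),interpolation=2)
y=cv2.resize(b,(257,200),interpolation=2);z=np.zeros((200,500,3),np.uint8);z[:,:257]=y
cv2.imwrite('pics/v4.png',np.vstack([x,z]))
E
```

```text
[ 0.64107761 -0.04153516  0.10824165] [-4.61309805 -3.06827286  7.34487429] [-0.18617048  0.71090258  0.12159943]
```

View pics/v4.png

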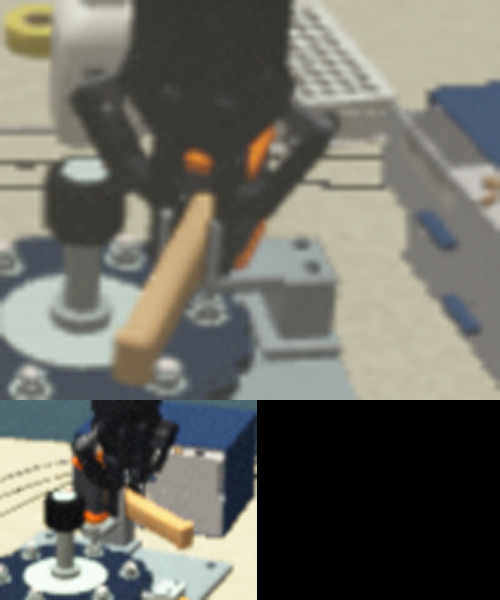

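The head sits on the cap with the fingers clear of the punch. In the crop the cap is hidden behind the head and the handle is level. The force alone doesn't say whether the frit is home, so I'll press further.

Request:
{"op": "drive_tool", "data": {"plan": [[0.002,0.001,0,0],[0.004,0.001,0,0],[0.004,0.001,0,0]]}}

```text
time: 6.85
tool_pos: [0.6419, -0.0424, 0.1067]
tool_rot: [-0.384, -0.594, -0.383, 0.594]
contact_force: [-11.3, -4.4, 19.3]
gripper_width: 0.199
```

```bash
python3 - <<'E'
from h import *
s=status.state();print(s['tool_pos'],s['contact_force'],s['ft_torque']);go((.64,-.0425,.16))
E
```

```text
[ 0.64187553 -0.04240397  0.10669915] [-11.28442119  -4.43819514  19.32629619] [0.01579753 1.9035423  0.4444478 ]
tool x [ 1.0e-04 -2.1e-03 -1.0e+00] jaw yaw -24.28 shift [-0.0533 -0.0016  0.001 ]
```

The force rose to about 21 N for 1.5 mm more. That is past the 10 N of spring plus frit, so the punch is on its hard stop and the frit is home. I'll lift and return the mallet.

Request:
{"op": "drive_tool", "data": {"plan": [[-0.01,-0.001,0,0],[-0.03,-0.001,0,0],[-0.07,-0.001,0,0],[-0.11,0,0,0],[-0.14,0,0,0],[-0.14,0,0,0],[-0.14,0,0,0]]}}

```text
time: 7.55
tool_pos: [0.6413, -0.041, 0.2416]
tool_rot: [0.383, 0.594, 0.383, -0.594]
contact_force: [-0.3, -0.2, -3.5]
gripper_width: 0.202
```

```bash
python3 - <<'E'
from h import *
c=cal('side');a=viewer.grab_frame('side');cv2.imwrite('pics/side5.png',a)
c=cal('wrist');a=viewer.grab_frame('wrist');cv2.imwrite('pics/w5.png',a)
h=cv2.cvtColor(a,cv2.COLOR_BGR2HSV);o=cv2.inRange(h,(5,180,120),(18,255,255));P0=np.argwhere(o)[:,::-1]
n,l,st,ce=cv2.connectedComponentsWithStats(o);print(st[1:][st[1:,4]>200])
o2=cv2.inRange(cv2.cvtColor(cv2.imread('pics/w2.png'),cv2.COLOR_BGR2HSV),(5,180,120),(18,255,255));n,l,st,ce=cv2.connectedComponentsWithStats(o2);print(st[1:][st[1:,4]>200])
s=status.state();print(s['tool_pos'],s['contact_force'],s['ft_torque']);go((.491,-.344,.10),-24.3)
E
```

```text
[[  211   132   140   140 18075]]
[[  212   124   134   137 17082]]
[ 0.64003691 -0.0408687   0.23880906] [ 0.14383807 -0.40929595 -2.00888492] [-0.10154298  0.0757343  -0.07879745]
tool x [-0.0046  0.001  -1.    ] jaw yaw -24.33 shift [ 0.1392 -0.0103  0.3375]
turn units -0.004 j6 0.2448407696712532
```

Request:
{"op": "drive_tool", "data": {"plan": [[0,0,0.04,0],[0,0,0.08,0],[0,0,0.12,0],[0,-0.005,0.16,0],[0,-0.005,0.2,0],[0.02,-0.01,0.24,0],[0.05,-0.01,0.28,0],[0.08,-0.01,0.31,0],[0.11,-0.01,0.335,0],[0.14,-0.01,0.337,0],[0.14,-0.01,0.337,0],[0.14,-0.01,0.337,0]]}}

```text
time: 8.85
tool_pos: [0.4923, -0.343, 0.1]
tool_rot: [-0.382, -0.594, -0.385, 0.594]
contact_force: [0.7, -0.7, -1.8]
gripper_width: 0.201
```

```bash
python3 - <<'E'
from h import *
c=cal('side');a=viewer.grab_frame('side');cv2.imwrite('pics/side6.png',a)
go((.491,-.344,.04),-24.3)
cv2.imwrite('pics/v6.png',cv2.resize(a[230:380,190:330],None,fx=3.5,fy=3.5,interpolation=2))
E
```

```text
tool x [-2.e-04  4.e-04 -1.e+00] jaw yaw -24.31 shift [ 0.0621 -0.0022  0.0013]
turn units -0.001 j6 -0.30795605934266146
```

View pics/v6.png

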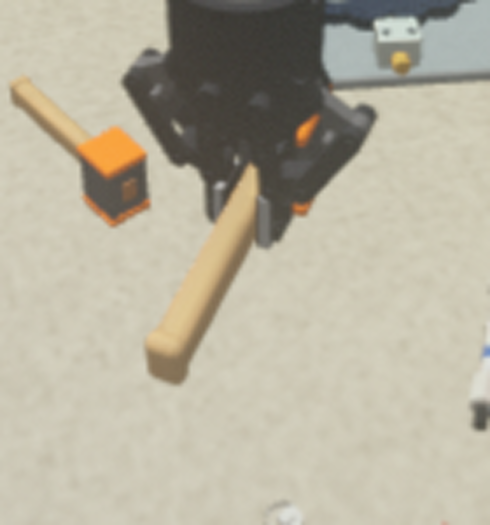

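The mallet is held nearly level over free bench, with its handle end at (165,350) and the small mallet clear at (115,175). I'll lower it slowly.

Request:
{"op": "drive_tool", "data": {"plan": [[0.015,0,0,0],[0.03,0,0,0],[0.045,0,0,0],[0.055,0,0,0],[0.06,0,0,0],[0.06,0,0,0]]}}

```text
time: 9.5
tool_pos: [0.4927, -0.3436, 0.0406]
tool_rot: [-0.383, -0.594, -0.384, 0.594]
contact_force: [-0.1, 0.5, -2.4]
gripper_width: 0.199
```

Request:
{"op": "drive_tool", "data": {"plan": [[0.001,0,0,0],[0.002,0,0,0],[0.003,0,0,0],[0.003,0,0,0]]}}

```text
time: 9.9
tool_pos: [0.4934, -0.3444, 0.0393]
tool_rot: [0.384, 0.594, 0.383, -0.594]
contact_force: [-0.3, -0.4, -1.9]
gripper_width: 0.199
```

Request:
{"op": "drive_tool", "data": {"plan": [[0.001,0,0,0],[0.002,0,0,0],[0.003,0,0,0],[0.003,0,0,0]]}}

```text
time: 10.3
tool_pos: [0.4932, -0.344, 0.0358]
tool_rot: [-0.383, -0.594, -0.384, 0.594]
contact_force: [-0.0, 0.6, -2.3]
gripper_width: 0.198
```

Request:
{"op": "drive_tool", "data": {"plan": [[0.001,0,0,0],[0.002,0,0,0],[0.002,0,0,0]]}}

```text
time: 10.6
tool_pos: [0.4932, -0.3441, 0.0338]
tool_rot: [-0.383, -0.594, -0.383, 0.594]
contact_force: [0.3, -0.7, -2.3]
gripper_width: 0.203
```

Request:
{"op": "drive_tool", "data": {"plan": [[0.001,0,0,0],[0.001,0,0,0]]}}

```text
time: 10.8
tool_pos: [0.4933, -0.3441, 0.0329]
tool_rot: [-0.383, -0.594, -0.383, 0.594]
contact_force: [0.1, -0.1, -2.7]
gripper_width: 0.202
```

Request:
{"op": "drive_tool", "data": {"plan": [[0.001,0,0,0],[0.001,0,0,0]]}}

```text
time: 11.0
tool_pos: [0.4932, -0.3441, 0.0319]
tool_rot: [-0.383, -0.594, -0.383, 0.594]
contact_force: [0.2, -0.1, -2.2]
gripper_width: 0.204
```

Request:
{"op": "drive_tool", "data": {"plan": [[0.001,0,0,0],[0.001,0,0,0]]}}

```text
time: 11.2
tool_pos: [0.4933, -0.3442, 0.031]
tool_rot: [0.383, 0.594, 0.383, -0.594]
contact_force: [-0.5, 0.4, -2.1]
gripper_width: 0.202
```

Request:
{"op": "drive_tool", "data": {"plan": [[0.001,0,0,0],[0.001,0,0,0]]}}

```text
time: 11.4
tool_pos: [0.4934, -0.3444, 0.0308]
tool_rot: [-0.383, -0.594, -0.383, 0.594]
contact_force: [-1.9, 1.2, 3.7]
gripper_width: 0.2
```

Request:
{"op": "drive_tool", "data": {"plan": [[0.001,0,0,0],[0.001,0,0,0]]}}

```text
time: 11.6
tool_pos: [0.4935, -0.3445, 0.0306]
tool_rot: [-0.383, -0.594, -0.384, 0.594]
contact_force: [-5.0, 2.0, 9.6]
gripper_width: 0.205
```

Request:
{"op": "drive_tool", "data": {"plan": [[-0.001,0,0,0],[-0.001,0,0,0]]}}

```text
time: 11.8
tool_pos: [0.4935, -0.3444, 0.0307]
tool_rot: [-0.384, -0.594, -0.383, 0.594]
contact_force: [-2.1, 2.1, 5.2]
gripper_width: 0.199
```

Request:
{"op": "drive_tool", "data": {"plan": [[0,0,0,0],[0,0,0,0],[0,0,0,0],[0,0,0,0],[0,0,0,0]], "fingers": 0.06}}

```text
time: 12.3
tool_pos: [0.4933, -0.3441, 0.0298]
tool_rot: [-0.383, -0.594, -0.383, 0.594]
contact_force: [0.2, -0.3, -1.3]
gripper_width: 0.701
```

Request:
{"op": "drive_tool", "data": {"plan": [[-0.01,0,0,0],[-0.03,0,0,0],[-0.06,0,0,0],[-0.1,0,0,0],[-0.14,0,0,0],[-0.18,0,0,0],[-0.2,0,0,0],[-0.2,0,0,0]]}}

```text
time: 13.1
tool_pos: [0.4951, -0.3457, 0.2361]
tool_rot: [0.387, 0.595, 0.38, -0.593]
contact_force: [1.2, 1.1, 0.2]
gripper_width: 0.703
```

```bash
python3 - <<'E'
from h import *
s=status.state();print(s['joint_pos'])
go((.565,-.055,.23),-24.3+30)
a=viewer.grab_frame('wrist');cv2.imwrite('pics/w7.png',a)
h=cv2.cvtColor(a,cv2.COLOR_BGR2HSV);c=cal('wrist')
m=cv2.inRange(h,(5,180,170),(18,255,255));m[:,:230]=0;m[:,320:]=0
n,l,st,ce=cv2.connectedComponentsWithStats(m);i=1+np.argmax(st[1:,4]);print(st[i])
P=np.array([onz(c,u,v,.064)[:2] for v,u in np.argwhere(l==i)],np.float32)*1000;print(cv2.minAreaRect(P))
E
```

```text
[-7.32751626e-01  5.99214291e-03  1.68395881e+00  1.72697941e-05
  1.44193990e+00 -3.08070108e-01]
tool x [ 0.0072 -0.0065 -1.    ] jaw yaw -24.33 shift [ 0.0047 -0.0561 -0.2937]
turn units -3.754 j6 -0.30807010849469135
[ 256  121   42   47 1933]
((514.5991821289062, -293.7530212402344), (42.47521209716797, 38.97697067260742), 65.62628173828125)
```

The mallet stands upright on the bench; its top face measures 42 x 39 mm, the same as at the start. Next I'll move near the knob for one refining look.

Request:
{"op": "drive_tool", "data": {"plan": [[0,-0.01,-0.04,0],[0,-0.02,-0.08,0],[0,-0.03,-0.12,0],[0,-0.04,-0.16,0],[0,-0.05,-0.2,0],[0,-0.056,-0.24,0],[0,-0.056,-0.28,0],[0.005,-0.056,-0.294,0],[0.005,-0.056,-0.294,0],[0.005,-0.056,-0.294,0]]}}

```text
time: 14.15
tool_pos: [0.5626, -0.0537, 0.2234]
tool_rot: [-0.383, -0.593, -0.384, 0.595]
contact_force: [-0.6, -0.7, -0.2]
gripper_width: 0.698
```

```bash
python3 - <<'E'
from h import *
c=cal('wrist');a=viewer.grab_frame('wrist');cv2.imwrite('pics/w8.png',a);np.save('w8.npy',c,allow_pickle=True)
s=status.state();print(s['time'],s['tool_pos'])
print(proj(c,(.592,.002,.124)),proj(c,(.661,.007,.086)))
E
```

```text
14.2 [ 0.56275552 -0.054249    0.22393928]
[285.38353001 139.91347038] [360.26293864  95.62643964]
```

View pics/w8.png

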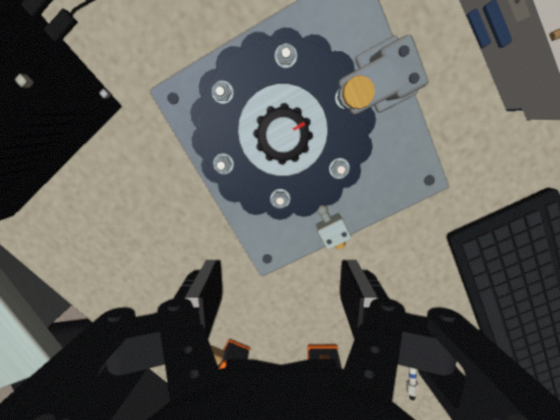

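The wrist view shows the knob at (283,134) with its red mark at (299,126), and the cap at (358,92). The gripper is open and empty, and both mallets are behind it.

```bash
python3 - <<'E'
from h import *
a=cv2.imread('pics/w8.png');c=np.load('w8.npy',allow_pickle=True).item();h=cv2.cvtColor(a,cv2.COLOR_BGR2HSV)
k=cv2.inRange(h,(0,0,0),(179,255,60));k[172:]=0;k[:95]=0;k[:,:250]=0;k[:,316:]=0
cn=[x for x in cv2.findContours(k,0,2)[0] if cv2.contourArea(x)>300];(u,v),r=cv2.minEnclosingCircle(np.vstack(cn));print('knob',u,v,r)
for z in(.124,.12):
    K=onz(c,u,v,z);print(K,np.linalg.norm(onz(c,u+r,v,z)-onz(c,u-r,v,z)))
m=cv2.inRange(h,(14,120,100),(30,255,255));m[130:]=0;m[:,:330]=0;m[:,385:]=0
cn=max(cv2.findContours(m,0,2)[0],key=cv2.contourArea);(u,v),r=cv2.minEnclosingCircle(cn);C=onz(c,u,v,.086);print('cap',u,v,C)
w=onz(c,283,129,.030);print('plate',w)
rd=cv2.inRange(h,(0,120,80),(8,255,255))|cv2.inRange(h,(170,120,80),(179,255,255));rd[160:]=0;rd[:110]=0;rd[:,:260]=0;rd[:,320:]=0
p=np.argwhere(rd)[:,::-1].mean(0);q=onz(c,*p,.124);print('mark',p,np.degrees(np.arctan2(*(q-onz(c,283,134,.124))[1::-1])))
F=[(286,55),(222,92),(223,164),(281,199),(340,168)]
for f in F:
    q=onz(c,*f,.050)-K;print(f,np.linalg.norm(q[:2]).round(4),np.degrees(np.arctan2(q[1],q[0])).round(1))
go((.592,.004,.165))
E
```

```text
knob 282.9623107910156 133.49745178222656 29.567848205566406
[0.59225093 0.00677105 0.124     ] 0.04204788048391136
[0.59221451 0.00664176 0.12      ] 0.0428063158109439
cap 357.71234130859375 91.5753402709961 [0.66018928 0.0107228  0.086     ]
plate [0.59323706 0.00772872 0.03      ]
mark [300.04444444 125.15555556] 2.426832054096813
(286, 55) 0.0655 63.1
(222, 92) 0.0655 123.7
(223, 164) 0.0659 -176.2
(281, 199) 0.0663 -115.7
(340, 168) 0.0663 -56.2
tool x [-2.e-03 -2.e-04 -1.e+00] jaw yaw -24.4 shift [ 0.0589  0.0027 -0.0652]
```

Request:
{"op": "drive_tool", "data": {"plan": [[0.0,0.0025,-0.03,0],[0.0,0.0025,-0.066,0],[0.03,0.0025,-0.066,0],[0.06,0.0025,-0.066,0],[0.08,0.0025,-0.066,0],[0.1,0.0025,-0.066,0],[0.112,0.0025,-0.066,0],[0.112,0.0025,-0.066,0]]}}

```text
time: 15.0
tool_pos: [0.5914, 0.0048, 0.1108]
tool_rot: [-0.382, -0.593, -0.384, 0.596]
contact_force: [-0.9, 0.6, 0.4]
gripper_width: 0.703
```

```bash
python3 - <<'E'
from h import *
s=status.state();print(s['tool_pos'],s['contact_force'],s['joint_pos']);go((.592,.005,.111))
E
```

```text
[0.5913994  0.0047989  0.11077282] [-0.9207683   0.62159144  0.39738425] [-1.17586754e-01  1.01415023e-01  1.80390790e+00 -2.17453224e-04
  1.24043761e+00  3.08947457e-01]
tool x [-4.2e-03  3.0e-04 -1.0e+00] jaw yaw -24.43 shift [-0.0002  0.0005 -0.0004]
```

Request:
{"op": "drive_tool", "data": {"plan": [[0,0,0,0],[0,0,0,0],[0,0,0,0],[0,0,0,0],[0,0,0,0],[0,0,0,0]], "fingers": 0.0}}

```text
time: 15.6
tool_pos: [0.591, 0.0061, 0.1142]
tool_rot: [-0.382, -0.593, -0.385, 0.596]
contact_force: [-11.1, 1.0, 4.7]
gripper_width: 0.498
```

```bash
python3 - <<'E'
from h import *
s=status.state();print(s['tool_pos'],s['contact_force'],s['ft_torque'],s['gripper_width']);go((.592,.005,.111))
E
```

```text
[0.59102085 0.00608921 0.11420646] [-11.13043072   1.03027553   4.70916543] [ 0.26068199  1.69730504 -0.03127558] 0.49763358376006944
tool x [-5.7e-03  8.0e-04 -1.0e+00] jaw yaw -24.34 shift [0.0032 0.0014 0.0006]
```

Request:
{"op": "drive_tool", "data": {"plan": [[-0.002,-0.0015,0,0.5],[-0.002,-0.0015,0,1.0],[-0.002,-0.0015,0,1.5],[-0.002,-0.0015,0,2.0],[-0.002,-0.0015,0,2.5],[-0.002,-0.0015,0,2.5],[-0.002,-0.0015,0,2.5]]}}

```text
time: 16.3
tool_pos: [0.5909, 0.0062, 0.1143]
tool_rot: [-0.274, -0.651, -0.275, 0.652]
contact_force: [1.3, -2.5, -8.2]
gripper_width: 0.496
```

```bash
python3 - <<'E'
from h import *
s=status.state();print(s['tool_pos'],s['contact_force'],s['ft_torque'],s['gripper_width']);go((.592,.005,.111))
E
```

```text
[0.59085746 0.00615919 0.11430087] [ 1.34082362 -2.54024884 -8.21421461] [ 0.08078975  0.29724527 -0.1062492 ] 0.4964267135346784
tool x [-0.0018 -0.     -1.    ] jaw yaw -44.31 shift [0.0033 0.0016 0.    ]
```

First click: the tool turned 20.0° and the residual torque is small.

Request:
{"op": "drive_tool", "data": {"plan": [[0.001,0,0,0.5],[0.001,0,0,1.0],[0.001,0,0,1.5],[0.001,0,0,2.0],[0.001,0,0,2.5],[0.001,0,0,2.5],[0.001,0,0,2.5]]}}

```text
time: 17.0
tool_pos: [0.5909, 0.0062, 0.1142]
tool_rot: [-0.157, -0.689, -0.158, 0.69]
contact_force: [-5.1, -2.9, -2.3]
gripper_width: 0.493
```

```bash
python3 - <<'E'
from h import *
s=status.state();print(s['tool_pos'],s['contact_force'],s['ft_torque'],s['gripper_width']);go((.592,.005,.111))
E
```

```text
[0.59089422 0.00622289 0.11424705] [-5.07900215 -2.90635435 -2.26507678] [ 0.12401425  0.99256779 -0.17858766] 0.492657718905044
tool x [-2.e-03 -1.e-04 -1.e+00] jaw yaw -64.27 shift [ 0.0032  0.0016 -0.0005]
```

Request:
{"op": "drive_tool", "data": {"plan": [[0,0,0,0.5],[0,0,0,1.0],[0,0,0,1.5],[0,0,0,2.0],[0,0,0,2.5],[0,0,0,2.5],[0,0,0,2.5],[0,0,0,2.5]]}}

```text
time: 17.8
tool_pos: [0.5909, 0.0063, 0.1143]
tool_rot: [-0.035, -0.706, -0.035, 0.707]
contact_force: [-6.1, -2.7, -3.1]
gripper_width: 0.492
```

```bash
python3 - <<'E'
from h import *
s=status.state();print(s['tool_pos'],s['contact_force'],s['ft_torque'],s['gripper_width'],s['time']);go((.592,.005,.111))
a=viewer.grab_frame('scene');b=viewer.grab_frame('side');cv2.imwrite('pics/scene9.png',a);cv2.imwrite('pics/side9.png',b)
f=lambda x:cv2.resize(x,(440,300),interpolation=2)
b0=cv2.imread('pics/side0.png');cv2.imwrite('pics/v9.png',np.vstack([f(b0[170:245,250:360]),f(b[170:245,250:360])]))
E
```

```text
[0.59090601 0.00627824 0.11426162] [-6.08762782 -2.74121593 -3.07961013] [ 0.2424094   0.86312047 -0.24009501] 0.49184230560412945 17.8
tool x [-0.0019  0.     -1.    ] jaw yaw -84.27 shift [ 0.0033  0.0014 -0.001 ]
```

View pics/v9.png

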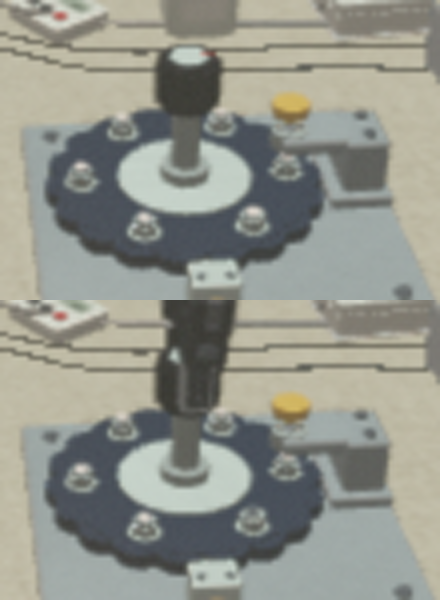

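Top is before and bottom is after. The fittings coincide again, for example (253,219) against (252,519), which is 60° on, and the knob is gripped. The residual torque of -0.24 N m says the dial is being held slightly short of the notch, so I'll trim by a degree.

Request:
{"op": "drive_tool", "data": {"plan": [[0,0,0,0.1],[0,0,0,0.15],[0,0,0,0.15],[0,0,0,0.15]]}}

```text
time: 18.3
tool_pos: [0.5909, 0.0063, 0.1143]
tool_rot: [-0.029, -0.706, -0.029, 0.707]
contact_force: [-4.8, -3.7, -2.5]
gripper_width: 0.497
```

```bash
python3 - <<'E'
from h import *
s=status.state();print(s['tool_pos'],s['contact_force'],s['ft_torque'],s['gripper_width'],s['time']);go((.592,.005,.111))
# dial displacement before/after: dark-dial patch alignment at fittings
c=cal('side');a=cv2.imread('pics/side0.png');b=viewer.grab_frame('side');K=np.array([.592,.004])
def bright(im,p):
    g=cv2.cvtColor(im,cv2.COLOR_BGR2GRAY).astype(float);u,v=np.round(p).astype(int);w=np.clip(g[v-6:v+7,u-6:u+7]-110,0,None)
    y,x=np.mgrid[v-6:v+7,u-6:u+7];return np.array([(w*x).sum(),(w*y).sum()])/w.sum()
for A in(63,-176,-116,-56):
    p=proj(c,(K[0]+.066*np.cos(np.radians(A)),K[1]+.066*np.sin(np.radians(A)),.045))
    r=[onz(c,*bright(i,p),.045)[:2]-K for i in(a,b)];print(A,[np.degrees(np.arctan2(q[1],q[0])).round(2) for q in r])
E
```

```text
[0.59090832 0.00628571 0.11425583] [-4.82903268 -3.68548214 -2.46099435] [0.28520881 0.83683521 0.4586732 ] 0.49660514211418033 18.3
tool x [-1.9e-03 -4.0e-04 -1.0e+00] jaw yaw -85.35 shift [ 0.0033  0.0014 -0.001 ]
63 [np.float64(60.61), np.float64(60.8)]
-176 [np.float64(-169.55), np.float64(-169.83)]
-116 [np.float64(-118.81), np.float64(-119.09)]
-56 [np.float64(-57.39), np.float64(-56.78)]
```

Request:
{"op": "drive_tool", "data": {"plan": [[0,0,0,-0.05],[0,0,0,-0.09],[0,0,0,-0.09],[0,0,0,-0.09],[0,0,0,-0.09]]}}

```text
time: 18.85
tool_pos: [0.5909, 0.0063, 0.1143]
tool_rot: [-0.033, -0.706, -0.033, 0.707]
contact_force: [-4.9, -3.6, -2.8]
gripper_width: 0.499
```

```bash
python3 - <<'E'
from h import *
s=status.state();print(s['tool_pos'],s['contact_force'],s['ft_torque'],s['gripper_width'],s['time']);go((.592,.005,.111))
w=viewer.grab_frame('side')
h=cv2.cvtColor(w,cv2.COLOR_BGR2HSV);m=cv2.inRange(h,(4,150,130),(18,255,255));n,l,st,ce=cv2.connectedComponentsWithStats(m);print([(ce[i].round(),st[i,4]) for i in range(1,n) if st[i,4]>40])
h=cv2.cvtColor(cv2.imread('pics/side0.png'),cv2.COLOR_BGR2HSV);m=cv2.inRange(h,(4,150,130),(18,255,255));n,l,st,ce=cv2.connectedComponentsWithStats(m);print([(ce[i].round(),st[i,4]) for i in range(1,n) if st[i,4]>40])
E
```

```text
[0.5909181  0.0062646  0.11425265] [-4.89833888 -3.58634365 -2.84297903] [0.27637952 0.92860854 0.21893087] 0.49943700403316205 18.85
tool x [-1.9e-03 -2.0e-04 -1.0e+00] jaw yaw -84.68 shift [ 0.0033  0.0014 -0.001 ]
[(array([221., 273.]), np.int32(154)), (array([272., 286.]), np.int32(346))]
[(array([221., 273.]), np.int32(153)), (array([270., 287.]), np.int32(344))]
```

```bash
python3 - <<'E'
from h import *
print(manip.job_done());s=status.state();print(s['time'],s['ft_torque'],s['gripper_width'])
E
```

```text
the job is handed in; nothing more can be done
None
the job is handed in; nothing more can be done
```

I carried out every step in order and handed the job in at 18.9 s of the 58 s. The one thing not confirmed is that the frit is flush, because I never looked closely at it.

- **Mallet:** I picked the larger of the two mallets, which matched the given size.
- **Strike:** I struck the cap once, then pressed on. The force reached about 21 N, where spring and frit together need only about 10 N, so the punch should have been on its hard stop. After the blow itself the force was only about 4 N, so the pressing may have finished driving the frit home. The mallet also tipped a few degrees in the grip. The fingers stayed about 50 mm from the cap.
- **Setting down:** The mallet went back almost to where it was picked up, clear of the fixture, with the bench contact peaking at about 12 N. The last picture shows both mallet heads within 2 pixels of where they were at the start.
- **Dial:** I turned the knob clockwise in three 20° steps, and the fittings came back to their starting picture positions within about 0.6°. I counted the clicks by turn angle, torque and that picture match; I did not sense each one separately.
- **Finish:** The knob is still gripped, with the tool turned 60.3°. A twist of about 0.2 N m remains, below the 0.3 N m needed to leave the notch, along with a sideways force of about 6 N. A trim on the third stop briefly reached 0.46 N m against the notch, but the dial stayed on it.

The bottle, timer and column were not touched.

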